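# Start and screw an objective into a nosepiece port

## Task

Take the short, thick microscope objective out of its parking block and stand it upright in the open port of the nosepiece. Turn it gently backward (counter-clockwise from above) until the thread drops a step, then turn it forward (clockwise) until its shoulder is fully home on the port, and let go of it. Never force the thread, and leave the other things on the bench where they are.

Things in the scene. Friction and masses are not known exactly. Their poses are not given: they have to be found in the camera images.
- objective: The short, thick steel objective, lens up, about 120 g. Origin on its axis at the underside of its shoulder, a flange 36 mm across and 4 mm thick; z points up along the barrel. Above the shoulder a straight barrel 30 mm in diameter reaches 36 mm above the origin, then a cone to 46 mm. It starts in one of two parking blocks.
- grip (a point): Point on the objective's axis 24 mm above its origin: a good height to grip the 30 mm barrel.
- nose (a point): Lower end of the objective's spigot, on its axis, 16.5 mm under its origin. The spigot is 17 mm in diameter with a 3 mm bevel at the end; four equal thread lugs 90 degrees apart (each 13 degrees of arc, 26.4 mm across overall) stand out of it 8 to 10.5 mm under the origin. Their angles about the axis are not given.
- park_a: The objective's parking block: black, 64 x 64 x 24 mm, fixed, with a 32 mm hole; the shoulder rests on its top, the spigot hangs in the hole. Lift at least 20 mm to clear. Origin under its centre.
- long_objective: The long, slender steel objective (barrel 23 mm in diameter, 64 mm tall over the shoulder), standing in an equal parking block of its own. Not to be moved. Origin as for the objective.
- port (a point): Centre of the open port, on its axis at the top face of the port's steel boss, z up, 70 mm above the table. The boss is 39 mm across and stands 20 mm above the white turret disc (108 mm across, with three 3 mm high dust plugs). In it is a right-hand interrupted thread with four equal starts, 90 degrees apart. The spigot has 1.5 mm of play all round.
- on_crests (a point): On the port's axis, 8 mm above the boss: the shoulder's height while the lugs stand on the thread's crests. It is 9.8 mm if they stand on the catches, one at each crest's clockwise end; the catches stop forward turning there, backward turning drops the lugs to 8 mm first. Where the crests lie about the axis differs each time and is not given.
- dropped (a point): On the port's axis, 2.5 mm above the boss: the shoulder's height once the lugs have dropped into the gaps between the crests, at once with luck, otherwise within 80 degrees of turning backward. There, further backward turning meets a hard stop within 13 degrees. Pressing with 2 to 8 N is enough everywhere; turning on against a stop or catch overloads the thread.
- turret: The nosepiece turret on its black stand (base 120 x 110 x 14 mm), fixed. Origin on the port's axis at table height; x axis towards the turret's centre, 28 mm off. From the drop, forward (clockwise) turning leads the lugs under the crests: the shoulder comes down 2.5 mm, level for up to 16 degrees, then sinking over 43, and is home at 0 mm; a hard stop follows about 13 degrees later.
- tip_box: Bystander: blue box with a clear lid, 115 x 75 x 57 mm.
- jar: Bystander: small glass jar, 56 mm across, 65 mm tall.
- amber_bottle: Bystander: amber bottle, 50 mm across, 100 mm tall.
- petri_dish: Bystander: clear dish, 60 mm across, 15 mm high.
- slide_box: Bystander: grey slide box, 85 x 40 x 32 mm.
- spanner: Bystander: spanner, 130 mm long.
- tweezers: Bystander: steel tweezers, 130 mm long.
There are look-alikes about, which are no part of the job. Leave any orange or yellow look-alike of the objective alone.

How it is judged:
By the outcome, as a careful person would: the job done as asked, in the order asked, and still so for the second after the job is handed in, with the robot touching nothing.
It also fails if it takes over 59 s, if anything falls off the work surface, if the arm or the gripper's body presses on something with over 40 N, if the wrist force passes 120 N, or if a joint passes its speed limit or range.

## Robot

A 6-joint arm with a two-finger parallel gripper is mounted at the origin on the work surface. World frame = base frame: x ahead of the robot, y to its left, z up, the work surface at z = 0. Lengths are in m, angles in degrees, forces in N, time in s.
With the tool pointing down it reaches from about 0.4 to 0.825 m from the base axis. Payload 7 kg.
Tool frame: the origin (TCP) lies midway between the tips of the shut fingers; the grasp point (between the pads) lies 19 mm behind it; z points along the fingers, y is the direction in which the jaws open and shut (so a half turn about z gives the same grasp; the last joint's range is limited). The gripper opens to 88 mm and grips with 3 to 60 N. Pads are 19 mm wide; open, the fingers measure 130 mm over their backs; the gripper's body (78 mm by 193 mm) begins 47 mm behind the grasp point.
Start: joints at [89.731, 20.546, 0.682, 0, -70.136, -16.507], TCP at [0.195, 0.646, 0.227] pointing down, gripper open.
Joint ranges: [-176.03, 176.03], [-82.01, 121.73], [-58.28, 71.71], [-173.87, 95.51], [-174.79, -0.11], [-173.66, 173.66]. Speed limits (degrees/s): [136.94, 136.94, 172.46, 180, 180, 180].

## Interface

Orientations are given as [roll, pitch, yaw] about the fixed x, y, z axes, in that order (R = Rz(yaw) Ry(pitch) Rx(roll)).
In Python, from plant import sensors, cams, job gives the robot as it stands.
- The arm moves only by the tool move_arm, never from a script. Its argument "commands" is a list of rows, each a list of 7 numbers: the finger opening in cm, from 0 to 8.76, then the shift along the tool's x, y, z in cm, then the turn, a rotation vector about the tool's x, y, z in rad. In form: [[hand, x, y, z, wx, wy, wz], ...]. A call has exactly 8 rows; each row is the pose to reach, as a shift and turn from the pose commanded when the call began, along the tool's axes at that moment; what a row does not reach only later rows make up. A row lasts 1/8 s, in which the tool goes at most 62.5 mm and 10.7 degrees, less where a joint would pass 70% of its speed; a pose out of reach is approached as far as the arm can. A call with a gripper value outside its range is refused whole. The fingers move at their own pace and stop on an object; the grip force is fixed at half the most. Time passes only in rows, so rows that repeat a pose let the fingers close, or fill a call up. It gives the time, the measured TCP pose, the force and the opening at its end, in the units of the state.
- sensors.get_obs(): the state, without advancing time (a new reading comes with each control period).
- cams.snapshot(name): name is "side" or "top"; returns a dict with "frame" (384x512x3 uint8, red, green, blue), "camera_matrix" (3x3 intrinsics, pixels), "R" (3x3) and "t" (3): a world point X has camera coordinates R X + t. Camera axes: x right, y down, z forward; pixel columns grow to the right and rows downward; lengths in m; the calibration is good to about 2 mm. A picture is of the moment at which its call begins. There is no depth.
- job.close_job(): hands the job in, once; it reports no verdict.
The state is a dict: "clock": time; "joint_pos": joint angles; "qvel": joint speeds; "tau": joint torques, N m; "tool_pos": TCP position; "orientation": TCP orientation; "force": force on the tool from outside, world axes, zero at the start; "moment": the same for the moment, N m; "opening": finger opening in m.
Only numpy, scipy, OpenCV 4.12 (cv2) and the standard library are available. Lean on these libraries where they do the work, as an engineer would, in place of code of your own. Each camera call takes 0.05 s, during which the arm holds its last target.

## Working session

There is one attempt and no reset: what is moved stays moved. The work goes in short steps, Python scripts to look and compute and a tool call to move; the robot and the scene stay as the last step left them, time stands still between calls to the robot, and variables do not carry over. Pictures are saved under pics/ and viewed, and the job is handed in when it is done.

Besides the shell and the picture viewer there is one more tool, called after "Request:" as name([rows], argument=value, ...), one row to a line, values as JSON. move_arm: Moves the arm, as the interface text tells. Its arguments: {"type":"object","properties":{"commands":{"type":"array"}},"required":["commands"]}

```bash
mkdir -p pics; ls
python3 - <<'E'
from plant import sensors,cams
import cv2,numpy as np,pickle
o=sensors.get_obs();print(o)
for n in("top","side"):
    s=cams.snapshot(n);pickle.dump(s,open(n+"0.pkl","wb"))
    cv2.imwrite(f"pics/{n}0.png",cv2.resize(s["frame"][:,:,::-1],(800,600),interpolation=cv2.INTER_CUBIC))
    print(n,s["camera_matrix"],s["R"],s["t"], -s["R"].T@s["t"])
E
```

```text
pics
{'clock': 0.0, 'joint_pos': array([ 8.97309684e+01,  2.05898901e+01,  6.33565113e-01, -1.99404833e-02,
       -7.01361322e+01, -1.65072673e+01]), 'qvel': array([-0.04616289, -0.03793669,  0.08495571,  0.06637234, -0.01752561,
        0.05820248]), 'tau': array([ 1.24740716e-03, -5.82712591e+01,  2.93045032e+01,  6.99658424e+00,
        6.97313400e-03, -1.45112463e-04]), 'tool_pos': array([0.19471069, 0.64579085, 0.22563911]), 'orientation': array([ 1.79906027e+02, -8.30021529e-03, -1.67830827e+01]), 'force': array([ 0.98196805, -0.00227597, -1.46393222]), 'moment': array([ 0.02227816, -0.01728857, -0.02106717]), 'opening': 0.08767108514840703}
top [[455.82025699   0.         253.49001941]
 [  0.         455.82025699 194.63039458]
 [  0.           0.           1.        ]] [[ 0.00420355 -0.9999763  -0.0054522 ]
 [-0.98236142 -0.0031101  -0.18696621]
 [ 0.18694483  0.00614196 -0.98235121]] [-0.08885867  0.58465647  1.15654545] [ 0.35850729 -0.09414168  1.24496035]
side [[353.98235332   0.         249.41543169]
 [  0.         353.98235332 194.53869639]
 [  0.           0.           1.        ]] [[ 0.85002872 -0.52633816  0.02047707]
 [-0.26969629 -0.46829052 -0.84140829]
 [ 0.45245451  0.70969862 -0.54001184]] [-0.53073334  0.18124977  0.662034  ] [ 0.20048071 -0.66431228  0.52087912]
```

View pics/top0.png

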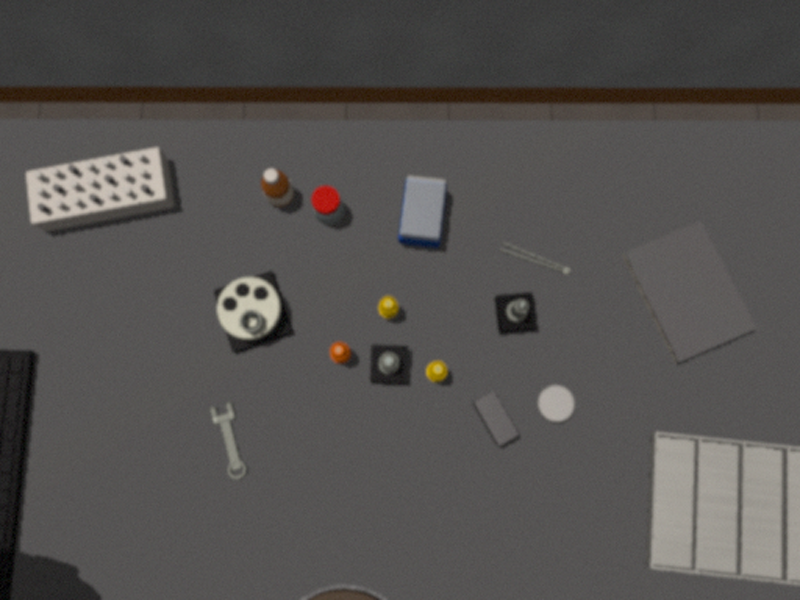

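View pics/side0.png

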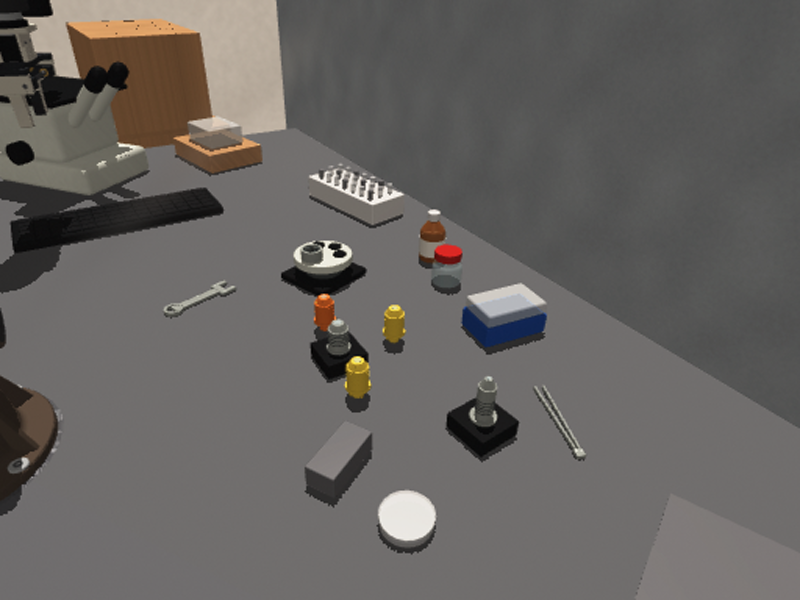

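Top: two steel objectives in black blocks, at (389,364) and (516,313). The orange one is at (340,352), the yellow ones at (388,307) and (437,371). The turret is at (250,308), with its open boss at (253,322). The one at (389,364), side (339,340), looks shorter. I'll confirm this with crops.

```bash
cat > h.py <<'E'
import numpy as np,cv2,pickle
def ray(s,uv):
    K,R,t=s["camera_matrix"],s["R"],s["t"]
    d=R.T@np.linalg.inv(K)@np.array([uv[0],uv[1],1.]);return -R.T@t,d
def onz(s,uv,z):
    c,d=ray(s,uv);return c+d*(z-c[2])/d[2]
def proj(s,X):
    p=s["camera_matrix"]@(s["R"]@np.asarray(X,float)+s["t"]);return p[:2]/p[2]
def tri(s1,u1,s2,u2):
    c1,d1=ray(s1,u1);c2,d2=ray(s2,u2)
    a=np.linalg.lstsq(np.c_[d1,-d2],c2-c1,rcond=None)[0]
    p,q=c1+a[0]*d1,c2+a[1]*d2;return (p+q)/2,np.linalg.norm(p-q)
def crop(s,x0,y0,x1,y1,k):
    return cv2.resize(s["frame"][y0:y1,x0:x1,::-1],None,fx=k,fy=k,interpolation=cv2.INTER_CUBIC)
E
python3 - <<'E'
from h import *
T=pickle.load(open("top0.pkl","rb"));S=pickle.load(open("side0.pkl","rb"))
a=crop(T,210,205,290,255,5);b=crop(T,125,165,205,230,5)
c=crop(S,185,190,265,250,5);d=crop(S,275,225,340,300,5);e=crop(S,170,145,250,195,5)
f=crop(T,310,180,350,220,7)
print([x.shape for x in(a,b,c,d,e,f)])
W=np.zeros((600,800,3),np.uint8);W[:250,:400]=a;W[:325,400:]=b
W[300:600,:400]=c;W[340:590,400:]=e
cv2.imwrite("pics/c1.png",W)
W=np.zeros((400,620,3),np.uint8);W[:375,:325]=d;W[:280,335:615]=f
cv2.imwrite("pics/c2.png",W)
E
```

```text
[(250, 400, 3), (325, 400, 3), (300, 400, 3), (375, 325, 3), (250, 400, 3), (280, 280, 3)]
```

View pics/c1.png

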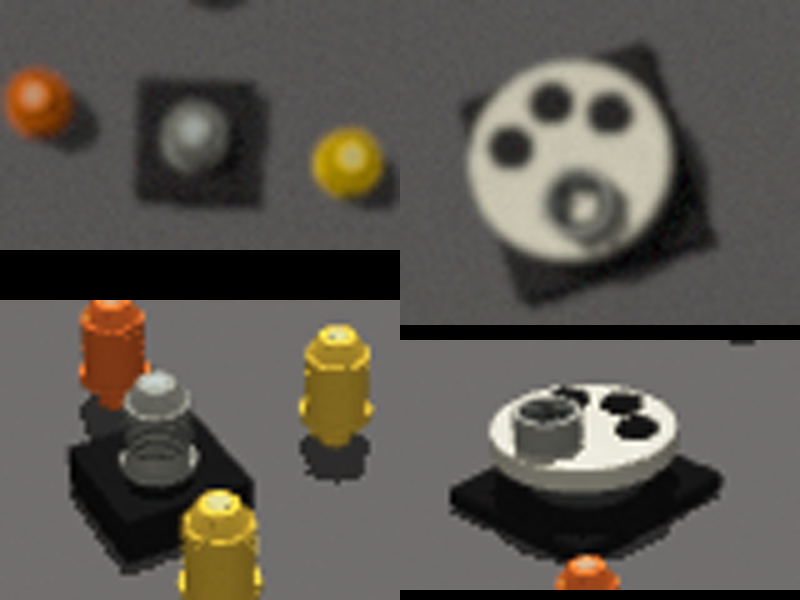

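View pics/c2.png

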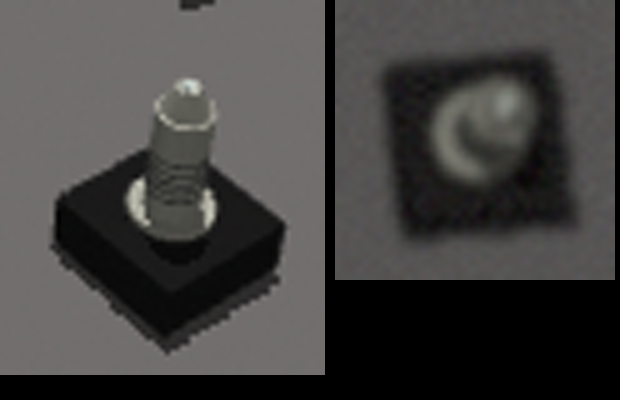

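The crops confirm it: (389,364) is the short, thick steel objective, and (516,313) is the long, slender one. Next I'll measure.

Run:
```python
from h import *
T=pickle.load(open("top0.pkl","rb"));S=pickle.load(open("side0.pkl","rb"))
print("tip tri",tri(T,(249.0,231.0),S,(216.4,206.6)))
def ell(s,box,thr):
    x0,y0,x1,y1=box
    g=cv2.cvtColor(s["frame"],cv2.COLOR_RGB2GRAY)[y0:y1,x0:x1]
    m=(g>thr).astype(np.uint8)
    cs,_=cv2.findContours(m,cv2.RETR_EXTERNAL,cv2.CHAIN_APPROX_NONE)
    c=max(cs,key=cv2.contourArea);h=cv2.convexHull(c)
    return c[:,0]+[x0,y0],cv2.fitEllipse(c)
def circfit(P):
    A=np.c_[2*P[:,:2],np.ones(len(P))];b=(P[:,:2]**2).sum(1);x=np.linalg.lstsq(A,b,rcond=None)[0]
    return x[:2],np.sqrt(x[2]+x[0]**2+x[1]**2)
# turret top disc
c,_=ell(T,(125,165,205,230),130)
print("disc top",circfit(np.array([onz(T,p+0.0,.05) for p in c])))
c,_=ell(S,(170,145,250,195),150)
P=np.array([onz(S,p+0.0,.05) for p in c]);print("disc side",circfit(P),len(P))
# steel objective disc in top (shoulder+barrel blob) on black block
c,e=ell(T,(238,222,262,246),75);print("obj blob",e,onz(T,e[0],.05))
# block: dark
g=cv2.cvtColor(T["frame"],cv2.COLOR_RGB2GRAY)[210:255,225:275]
m=(g<58).astype(np.uint8);m=cv2.morphologyEx(m,cv2.MORPH_CLOSE,np.ones((15,15)))
cs,_=cv2.findContours(m,cv2.RETR_EXTERNAL,cv2.CHAIN_APPROX_NONE);k=max(cs,key=cv2.contourArea)
r=cv2.minAreaRect(k);ct=np.array(r[0])+[225,210];print("block",r,onz(T,ct,.024))
# look-alikes
hsv=cv2.cvtColor(T["frame"],cv2.COLOR_RGB2HSV);m=((hsv[...,1]>170)&(hsv[...,2]>90)&(hsv[...,0]<35)).astype(np.uint8)
n,l,st,ce=cv2.connectedComponentsWithStats(m)
for i in range(1,n):
    if st[i,4]>30: print("look",ce[i],onz(T,ce[i],.04)[:2],st[i])
```

```text
tip tri (array([ 0.48750509, -0.07600306,  0.06920343]), np.float64(0.0022486533167480416))
disc top (array([0.58357928, 0.16824668]), np.float64(0.0479565760329356))
disc side (array([0.58518711, 0.15824653]), np.float64(0.03998906842523153)) 102
obj blob ((9.674050331115723, 9.265804290771484), (10.713022232055664, 13.027843475341797), 44.67302322387695) [1.13122781 0.62316164 0.05      ]
block ((19.0, 23.5), (25.0, 38.0), 90.0) [ 0.48460234 -0.06148764  0.024     ]
look [208.01234568 127.50617284] [0.77669797 0.04016979] [200 119  17  18 243]
look [247.93965517 196.50862069] [ 0.58262687 -0.07170407] [242 190  13  14 116]
look [217.37037037 225.30555556] [0.5045104  0.00905437] [212 219  12  13 108]
look [279.05785124 237.52066116] [ 0.47264352 -0.15466531] [273 231  14  13 121]
```

Run:
```python
from h import *
T=pickle.load(open("top0.pkl","rb"));S=pickle.load(open("side0.pkl","rb"))
def big(s,x0,y0,x1,y1,k):
    return crop(s,x0,y0,x1,y1,k)
A=big(T,148,193,178,223,13);B=big(S,185,150,225,180,10)
C=big(T,234,217,264,247,10);D=big(S,200,198,235,233,9)
W=np.zeros((600,800,3),np.uint8);
A=cv2.resize(A,(300,300));W[:300,:300]=cv2.normalize(A,None,0,255,cv2.NORM_MINMAX);W[:300,400:800]=cv2.normalize(B,None,0,255,cv2.NORM_MINMAX)
W[300:600,:300]=cv2.normalize(C,None,0,255,cv2.NORM_MINMAX);D=cv2.resize(D,(300,300));W[300:,400:700]=cv2.normalize(D,None,0,255,cv2.NORM_MINMAX)
cv2.imwrite("pics/c3.png",W)
```

```text
(no output)
```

View pics/c3.png

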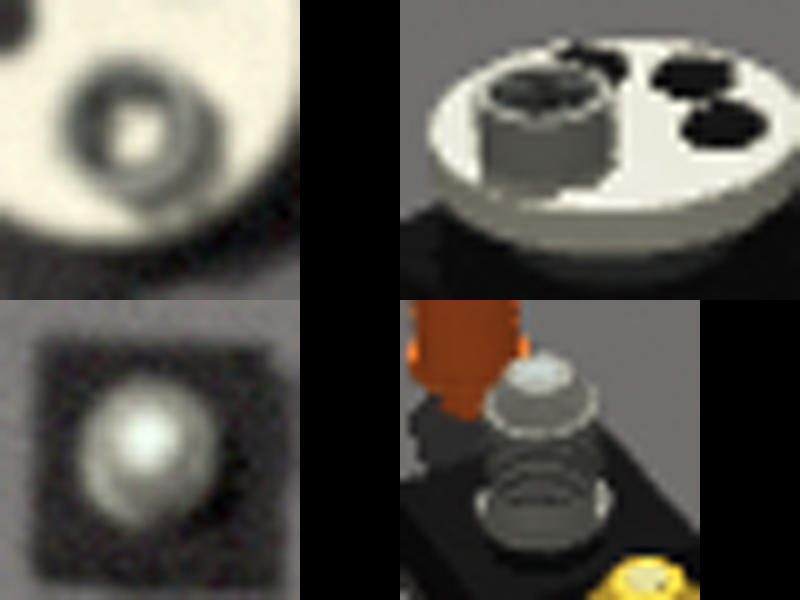

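Run:
```python
from h import *
T=pickle.load(open("top0.pkl","rb"));S=pickle.load(open("side0.pkl","rb"))
print("tip",tri(T,(248.2,230.2),S,(215.8,205.7)),onz(T,(248.2,230.2),.07),onz(S,(215.8,205.7),.07))
print("flange top",onz(T,(248.25,232.2),.026)); 
# side: flange ellipse centre panel (544,512)
f=(200+144/8.571-.5,198+212/8.571-.5);print("flange side",onz(S,f,.027),f)
print("port",tri(T,(161.1,205.3),S,(199.1,158.6)),onz(T,(161.1,205.3),.07),onz(S,(199.1,158.6),.07))
```

```text
tip (array([ 0.48848813, -0.07353223,  0.07003323]), np.float64(0.00011446042391008952)) [ 0.48843846 -0.07351019  0.07      ] [ 0.48856558 -0.0735031   0.07      ]
flange top [ 0.48792757 -0.07290588  0.026     ]
flange side [ 0.4863889  -0.07735745  0.027     ] (216.3008400420021, 222.23457006183642)
port (array([0.55323764, 0.1543934 , 0.07077743]), np.float64(0.0009111040653138924)) [0.55293662 0.15471384 0.07      ] [0.55429938 0.15570865 0.07      ]
```

Request:
move_arm([
  [5,3.4,4.2,0,0,0,0],
  [5,6.8,8.4,0,0,0,0],
  [5,10.2,12.6,0,0,0,0],
  [5,13.6,16.8,0,0,0,0],
  [5,17,21,0,0,0,0],
  [5,20.4,25.2,0,0,0,0],
  [5,23.8,29.4,0,0,0,0],
  [5,27.2,33.6,0,0,0,0],
])

```text
clock: 1.1
tool_pos: [0.3584, 0.2443, 0.2265]
orientation: [-180.0, 0.0, -16.7]
force: [1.3, -0.1, 0.6]
opening: 0.0503
```

Request:
move_arm([
  [5,3.4,4.2,0,0,0,0],
  [5,6.8,8.4,0.5,0,0,0],
  [5,10.2,12.6,1,0,0,0],
  [5,13.6,16.8,3,0,0,0],
  [5,17,21,5,0,0,0],
  [5,20.4,25.2,7,0,0,0],
  [5,21.6,26.8,9,0,0,0],
  [5,21.6,26.8,11,0,0,0],
])

```text
clock: 2.1
tool_pos: [0.4877, -0.0746, 0.1154]
orientation: [180.0, 0.1, -16.9]
force: [0.1, 0.3, 0.8]
opening: 0.0498
```

Run:
```python
from plant import sensors,cams
from h import *
for n in("top","side"):
    s=cams.snapshot(n);pickle.dump(s,open(n+"1.pkl","wb"))
T=pickle.load(open("top1.pkl","rb"));S=pickle.load(open("side1.pkl","rb"))
W=np.hstack([crop(T,210,200,290,270,5),crop(S,175,170,255,240,5)])
cv2.imwrite("pics/a1.png",W);o=sensors.get_obs();print(o)
```

```text
{'clock': 2.2, 'joint_pos': array([ 1.43139197e+01,  9.62739341e+00, -3.06134708e+01, -4.41572945e-02,
       -5.00314563e+01,  5.88347642e+01]), 'qvel': array([ 0.97756263, -1.94681068,  2.07622116,  0.8859469 , -2.50235244,
       -0.18215214]), 'tau': array([-3.90549973e-01, -3.70258069e+01,  2.40028936e+01,  5.71107119e+00,
        7.22516030e-01,  2.91176437e-02]), 'tool_pos': array([ 0.48591542, -0.07373055,  0.11429103]), 'orientation': array([179.88790922,   0.25046944, -16.88000674]), 'force': array([-0.00647506, -0.32093656, -0.73871555]), 'moment': array([0.02444003, 0.0844497 , 0.03130272]), 'opening': 0.0499215717474039}
```

View pics/a1.png

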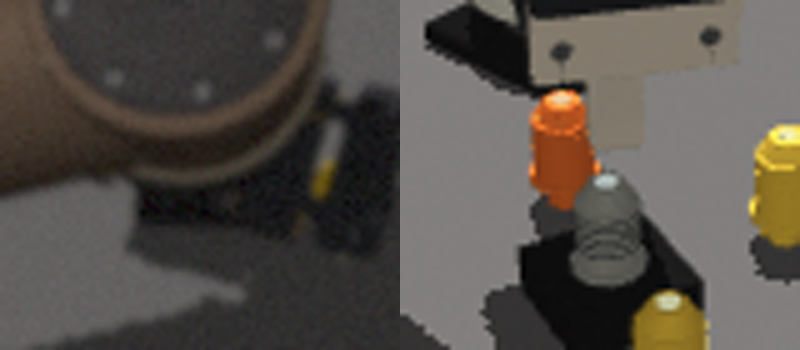

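Run:
```python
from h import *
S=pickle.load(open("side1.pkl","rb"))
p=np.array([0.4859,-.0737,.1143]);y=np.array([-.28865,-.95743,0])
for k in(-.025,0,.025,-.046,.046):
    u=proj(S,p+k*y);print(k,u,(u-[175,170])*5+[400,0])
W=crop(S,140,100,270,235,4.4);cv2.imwrite("pics/a2.png",W)
```

```text
-0.025 [212.11886538 183.4846567 ] [585.59432688  67.42328348]
0 [214.11521411 189.25763007] [595.57607053  96.28815037]
0.025 [216.21972327 195.34337812] [606.09861634 126.71689059]
-0.046 [210.51954756 178.85980381] [577.59773779  44.29901903]
0.046 [218.07767775 200.71614772] [615.38838877 153.58073862]
```

View pics/a2.png

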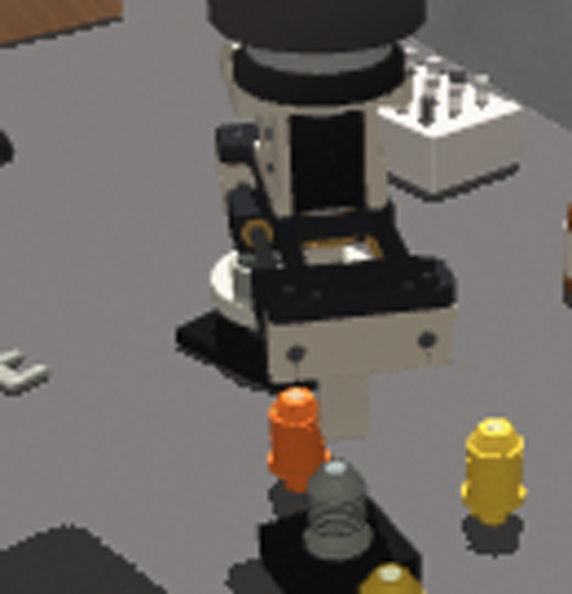

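Request:
move_arm([
  [5,0,0,0,0,0,0.185],
  [5,0,0,0,0,0,0.37],
  [5,0,0,0,0,0,0.555],
  [5,0,0,0,0,0,0.74],
  [5,0,0,0,0,0,0.925],
  [5,0,0,0.5,0,0,1.11],
  [5,0,0,1,0,0,1.295],
  [5,0,0,1.5,0,0,1.48],
])

```text
clock: 3.2
tool_pos: [0.4881, -0.0724, 0.1024]
orientation: [-179.9, 0.0, -101.9]
force: [1.0, 0.6, 0.8]
opening: 0.0502
```

Run:
```python
from plant import sensors,cams
from h import *
s=cams.snapshot("side");pickle.dump(s,open("side2.pkl","wb"))
cv2.imwrite("pics/b1.png",crop(s,170,130,270,235,5.5));o=sensors.get_obs()
for k in("clock","tool_pos","orientation","joint_pos","force"):print(k,o[k])
```

```text
clock 3.25
tool_pos [ 0.48764637 -0.07244954  0.10174617]
orientation [-1.79996395e+02  8.95326273e-03 -1.02410084e+02]
joint_pos [ 1.44393421e+01  1.05225489e+01 -3.15216293e+01 -8.56488327e-03
 -4.79485619e+01 -2.68436903e+01]
force [-0.2818912   0.0179656  -0.52721189]
```

View pics/b1.png

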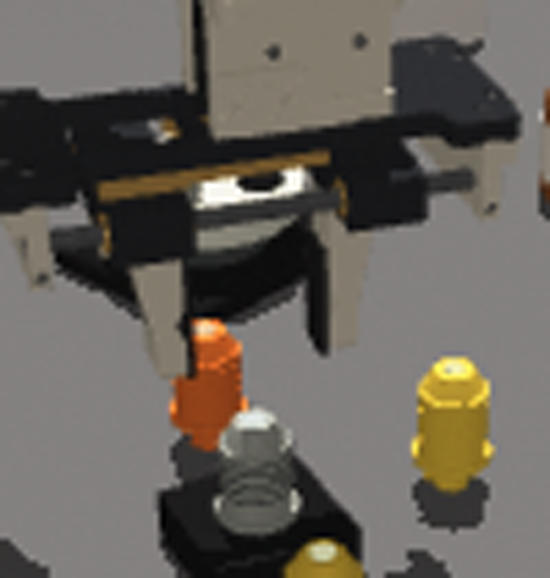

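Request:
move_arm([
  [5,0,0,2,0,0,0],
  [5,0,0,4,0,0,0],
  [5,0,0,6,0,0,0],
  [5,0,0,7.1,0,0,0],
  [5,0,0,7.1,0,0,0],
  [2,0,0,7.1,0,0,0],
  [2,0,0,7.1,0,0,0],
  [2,0,0,7.1,0,0,0],
])

```text
clock: 4.25
tool_pos: [0.4881, -0.0728, 0.0312]
orientation: [-179.9, 0.0, -101.6]
force: [-0.7, 0.8, 3.0]
opening: 0.0295
```

Run:
```python
from plant import sensors,cams
from h import *
s=cams.snapshot("side");pickle.dump(s,open("side3.pkl","wb"))
cv2.imwrite("pics/b2.png",crop(s,170,150,270,245,6));o=sensors.get_obs()
for k in("clock","tool_pos","orientation","opening","force"):print(k,o[k])
```

```text
clock 4.3
tool_pos [ 0.48810989 -0.07283974  0.03113598]
orientation [-1.79947544e+02  1.92421914e-02 -1.01559956e+02]
opening 0.029497779936558492
force [-0.86254396  0.80250674  4.52328936]
```

View pics/b2.png

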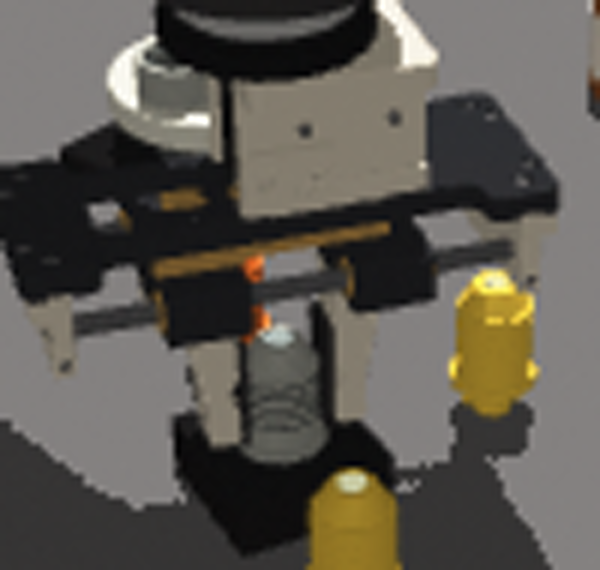

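Request:
move_arm([
  [2,0,0,-3,0,0,0],
  [2,0,0,-6,0,0,0],
  [2,-1,0,-8.5,0,0,0],
  [2,-6,-0.5,-8.5,0,0,0],
  [2,-12,-1,-8.5,0,0,0],
  [2,-18,-1.4,-8.5,0,0,0],
  [2,-22.5,-1.8,-8.5,0,0,0],
  [2,-23.6,-1.8,-8.5,0,0,0],
])

```text
clock: 5.3
tool_pos: [0.5531, 0.1572, 0.1151]
orientation: [180.0, -0.0, -101.4]
force: [-0.0, -0.9, -1.8]
opening: 0.0293
```

Run:
```python
from plant import sensors,cams
from h import *
s=cams.snapshot("side");pickle.dump(s,open("side4.pkl","wb"));t=cams.snapshot("top");pickle.dump(t,open("top4.pkl","wb"))
cv2.imwrite("pics/b3.png",np.hstack([crop(s,160,110,240,190,5),crop(t,120,160,200,240,5)]));o=sensors.get_obs()
for k in("clock","tool_pos","orientation","opening","force","joint_pos"):print(k,o[k])
```

```text
clock 5.4
tool_pos [0.55246149 0.15545375 0.11504568]
orientation [ 1.79958096e+02 -3.36111044e-02 -1.01493360e+02]
opening 0.030082008729389365
force [ 0.01842922 -0.313963   -1.13675042]
joint_pos [ 3.52341330e+01  1.67319642e+01 -2.07051550e+01 -9.40230123e-03
 -5.26160773e+01 -4.67217927e+01]
```

View pics/b3.png

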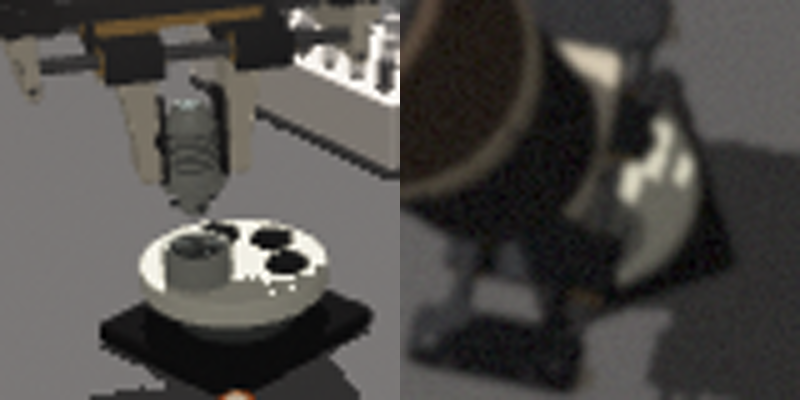

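Run:
```python
from h import *
s=pickle.load(open("side4.pkl","rb"))
x0,y0,k=182,124,14
W=crop(s,x0,y0,x0+40,y0+42,k)
W=cv2.convertScaleAbs(W,alpha=1.3)
P=np.array([.5533,.1553]);
th=np.linspace(0,2*np.pi,60)
def circ(c,r,z,col):
    q=[tuple(np.int32((proj(s,[c[0]+r*np.cos(a),c[1]+r*np.sin(a),z])-[x0-.5,y0-.5])*k)) for a in th]
    for p in q: cv2.circle(W,tuple(int(v) for v in p),1,col,-1)
circ((.5536,.155),.0195,.070,(0,0,255))
t=(.5531,.1555)
circ(t,.018,.109,(0,255,0));circ(t,.018,.113,(0,255,0));circ(t,.0055,.0925,(255,255,0));circ(t,.015,.145,(0,255,0))
cv2.imwrite("pics/b4.png",W)
```

```text
(no output)
```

View pics/b4.png

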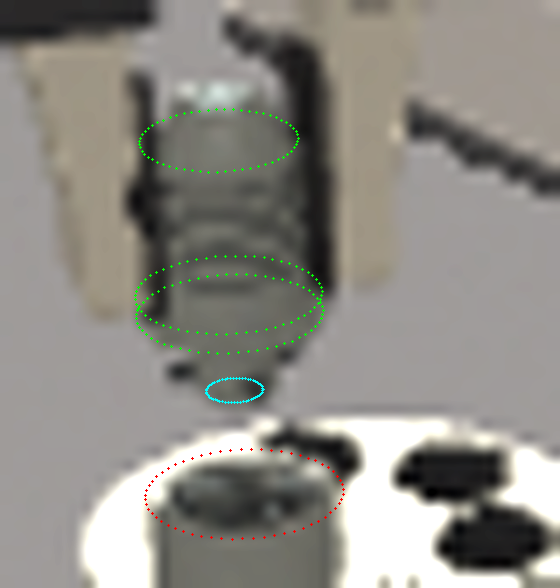

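Request:
move_arm([
  [2,0,-0.05,0,0,0,0],
  [2,0,-0.05,1,0,0,0],
  [2,0,-0.05,1.6,0,0,0],
  [2,0,-0.05,2,0,0,0],
  [2,0,-0.05,2.2,0,0,0],
  [2,0,-0.05,2.4,0,0,0],
  [2,0,-0.05,2.6,0,0,0],
  [2,0,-0.05,2.6,0,0,0],
])

```text
clock: 6.4
tool_pos: [0.5539, 0.1551, 0.09]
orientation: [-179.9, 0.1, -101.6]
force: [1.7, 1.0, 0.3]
opening: 0.0297
```

```bash
cat > look.py <<'E'
import sys
from plant import sensors,cams
from h import *
n=sys.argv[1]
s=cams.snapshot("side");pickle.dump(s,open(f"side{n}.pkl","wb"))
cv2.imwrite(f"pics/s{n}.png",cv2.convertScaleAbs(crop(s,172,118,227,173,10),alpha=1.3));o=sensors.get_obs()
for k in("clock","tool_pos","orientation","opening","force","moment"):print(k,np.round(o[k],4))
E
python3 look.py 5
```

```text
clock 6.45
tool_pos [0.5539 0.1551 0.09  ]
orientation [-1.799283e+02  6.240000e-02 -1.015558e+02]
opening 0.0295
force [1.2769 0.4181 0.5736]
moment [ 0.6462 -0.5951 -0.018 ]
```

View pics/s5.png

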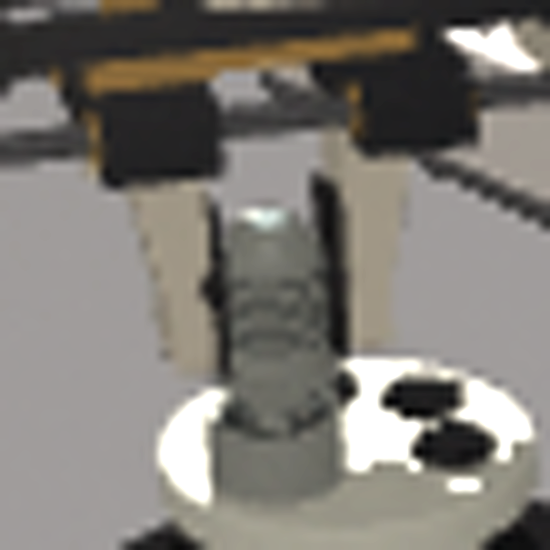

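Request:
move_arm([
  [2,0,0,0.1,0,0,0],
  [2,0,0,0.2,0,0,0],
  [2,0,0,0.25,0,0,0],
  [2,0,0,0.3,0,0,0],
  [2,0,0,0.35,0,0,0],
  [2,0,0,0.4,0,0,0],
  [2,0,0,0.4,0,0,0],
  [2,0,0,0.4,0,0,0],
])

```text
clock: 7.45
tool_pos: [0.5547, 0.1562, 0.0879]
orientation: [-179.8, 0.2, -101.5]
force: [-3.7, 4.8, 14.6]
opening: 0.0294
```

```bash
cat > ob.py <<'E'
from plant import sensors
import numpy as np
o=sensors.get_obs()
for k in("clock","tool_pos","orientation","opening","force","moment"):print(k,np.round(o[k],4))
E
python3 ob.py
```

```text
clock 7.45
tool_pos [0.5547 0.1562 0.0879]
orientation [-179.8093    0.1871 -101.51  ]
opening 0.0294
force [-3.7433  4.8328 14.5969]
moment [ 1.8798  1.2988 -0.0579]
```

```bash
python3 look.py 6
python3 - <<'E'
from h import *
s=pickle.load(open("side6.pkl","rb"))
x0,y0,k=182,136,14
W=crop(s,x0,y0,x0+40,y0+40,k)
W=cv2.convertScaleAbs(W,alpha=1.5)
cv2.imwrite("pics/b6.png",W)
E
```

```text
clock 7.5
tool_pos [0.5547 0.1562 0.0879]
orientation [-179.8092    0.187  -101.513 ]
opening 0.0295
force [-4.2601  4.3332 15.3552]
moment [ 2.004   1.3026 -0.0142]
```

View pics/b6.png

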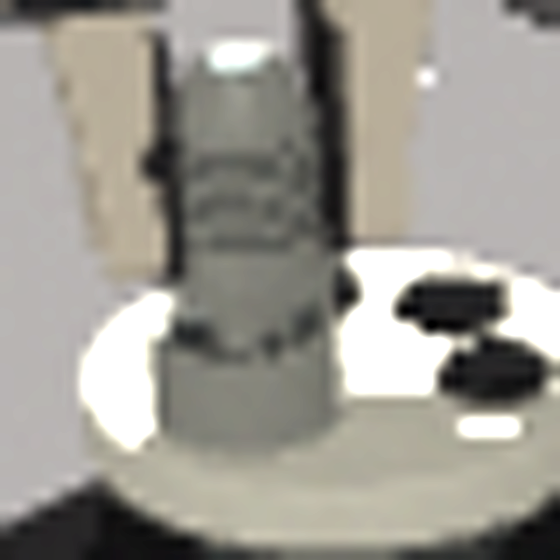

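Request:
move_arm([
  [2,0,0,-0.3,0,0,0],
  [2,0,0,-0.3,0,0,0],
  [2,-0.1,0.12,-0.3,0,0,0],
  [2,-0.1,0.12,-0.3,0,0,0],
  [2,-0.1,0.12,-0.25,0,0,0],
  [2,-0.1,0.12,-0.2,0,0,0],
  [2,-0.1,0.12,-0.15,0,0,0],
  [2,-0.1,0.12,-0.15,0,0,0],
])

```text
clock: 8.5
tool_pos: [0.553, 0.1565, 0.088]
orientation: [-179.9, 0.1, -101.5]
force: [0.8, 4.2, 9.1]
opening: 0.0299
```

```bash
python3 ob.py
```

```text
clock 8.5
tool_pos [0.553  0.1565 0.088 ]
orientation [-1.799111e+02  7.770000e-02 -1.015469e+02]
opening 0.0299
force [0.7677 4.1753 9.0623]
moment [ 2.0535 -0.3766 -0.0294]
```

Request:
move_arm([
  [2,-0.05,0,-0.05,0,0,0],
  [2,-0.1,0.02,-0.05,0,0,0],
  [2,-0.1,0.02,-0.05,0,0,0],
  [2,-0.12,0.02,-0.05,0,0,0],
  [2,-0.14,0.02,-0.05,0,0,0],
  [2,-0.16,0.02,-0.05,0,0,0],
  [2,-0.16,0.02,-0.05,0,0,0],
  [2,-0.16,0.02,-0.05,0,0,0],
])

```text
clock: 9.5
tool_pos: [0.5525, 0.1574, 0.0872]
orientation: [-180.0, -0.0, -101.6]
force: [4.0, 3.7, 0.6]
opening: 0.0293
```

```bash
python3 ob.py; python3 look.py 7;python3 - <<'E'
from h import *
for n in (0,4,5,6,7):
    s=pickle.load(open(f"side{n}.pkl","rb"))
    g=cv2.cvtColor(s["frame"],cv2.COLOR_RGB2GRAY).astype(int)
    print(n);
    for r in (162,164): print(r,g[r,188:212])
    if n>5:
        for r in range(150,158): print(r,g[r,188:212])
W=crop(s,182,136,222,176,14)
cv2.imwrite("pics/b7.png",cv2.convertScaleAbs(W,alpha=1.5))
E
```

```text
clock 9.5
tool_pos [0.5525 0.1574 0.0872]
orientation [-1.800000e+02 -9.000000e-04 -1.015798e+02]
opening 0.0293
force [3.9649 3.6553 0.6402]
moment [ 1.4423 -1.7499  0.0707]
clock 9.55
tool_pos [0.5525 0.1574 0.0872]
orientation [-1.800000e+02 -1.600000e-03 -1.015822e+02]
opening 0.0294
force [4.272  3.6443 1.3055]
moment [ 1.3742 -1.6666 -0.015 ]
0
162 [209 233 233 229 151  74  77  82  85 110 109 110 108  82  82  78  74  73
 128 232 232 233 232 231]
164 [194 234 234 232 194  73  76  79  80  80  80  80  80  80  77  76  73  74
 128 232 232 233 233 232]
4
162 [222 240 240 237 162  80  83  84  84  86  88  86  87  86  84  83  81  80
 139 239 239 240 239 239]
164 [206 241 240 239 207  79  83  85  87  87  87  86  87  86  85  83  79  80
 138 239 240 240 240 239]
5
162 [224 241 241 237 164  81  84  85  85  87  89  87  88  86  84  83  82  81
 139 240 240 241 240 239]
164 [208 241 241 240 208  80  84  86  87  88  88  87  88  86  85  83  79  80
 137 240 237 123 123 122]
6
162 [223 241 241 238 164  81  83  85  85  87  89  87  89  86  85  84  82  81
 139 240 240 241 240 239]
164 [208 242 242 240
[... 1238 characters left out ...]
  84  24  61  74  87  87  86  83  70  60  78  60  21  29
  93 117 116 117 119 120]
152 [108 117 116 116 110  23  56  73  74  63  63  61  61  80  59  62  25  29
  89 116 116 115 116 122]
153 [108 116 117 117 111  24  55  61  61  63  62  62  70  59  58  72  40  29
  88 105 108 114 122 121]
154 [118 116 116 117 110  25  67  84  87  88  86  84  84  81  79  76  75  90
 151 238 238 238 237 220]
155 [114 113 110 106  79  22  51  83  87  90  87  85  84  82  78  77  72  44
  53 162 240 240 240 237]
156 [120 116 115 119  92  63  76  82  87  90  88  87  85  81  80  82  71  34
  26  82 239 238 197  54]
157 [121 121 121 129 188 165  82  82  80  84  84  82  80  80  79  82  73  47
  21  83 239 236  82  25]
```

View pics/b7.png

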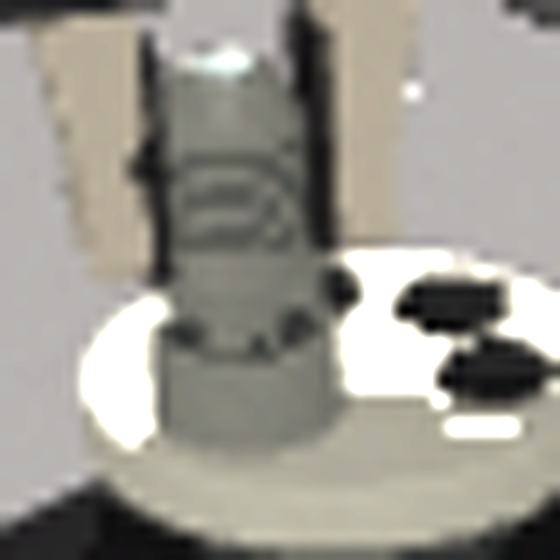

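Request:
move_arm([
  [2,-0.05,-0.02,0,0,0,0],
  [2,-0.09,-0.04,0,0,0,0],
  [2,-0.09,-0.04,0,0,0,0],
  [2,-0.09,-0.04,0.02,0,0,0],
  [2,-0.09,-0.04,0.04,0,0,0],
  [2,-0.09,-0.04,0.06,0,0,0],
  [2,-0.09,-0.04,0.06,0,0,0],
  [2,-0.09,-0.04,0.06,0,0,0],
])

```text
clock: 10.55
tool_pos: [0.5526, 0.158, 0.0868]
orientation: [180.0, -0.0, -101.6]
force: [2.1, 0.5, 0.3]
opening: 0.0297
```

```bash
python3 ob.py
```

```text
clock 10.55
tool_pos [0.5526 0.158  0.0868]
orientation [ 1.799638e+02 -2.630000e-02 -1.015840e+02]
opening 0.0297
force [2.0966 0.5183 0.3472]
moment [ 0.2912 -0.6948 -0.0187]
```

Request:
move_arm([
  [2,0,-0.02,0.03,0,0,0],
  [2,0,-0.02,0.06,0,0,0],
  [2,0,-0.02,0.09,0,0,0],
  [2,0,-0.02,0.12,0,0,0],
  [2,0,-0.02,0.15,0,0,0],
  [2,0,-0.02,0.18,0,0,0],
  [2,0,-0.02,0.18,0,0,0],
  [2,0,-0.02,0.18,0,0,0],
])

```text
clock: 11.55
tool_pos: [0.5529, 0.158, 0.0852]
orientation: [180.0, -0.0, -101.6]
force: [-1.5, -0.2, 0.3]
opening: 0.0293
```

```bash
python3 ob.py
```

```text
clock 11.55
tool_pos [0.5529 0.158  0.0852]
orientation [ 1.799841e+02 -1.370000e-02 -1.015795e+02]
opening 0.0293
force [-1.5332 -0.2384  0.2594]
moment [0.0436 0.2987 0.0021]
```

Request:
move_arm([
  [2,0,0,0.03,0,0,0],
  [2,0,0,0.05,0,0,0],
  [2,0,0,0.07,0,0,0],
  [2,0,0,0.09,0,0,0],
  [2,0,0,0.11,0,0,0],
  [2,0,0,0.13,0,0,0],
  [2,0,0,0.13,0,0,0],
  [2,0,0,0.13,0,0,0],
])

```text
clock: 12.55
tool_pos: [0.5531, 0.1582, 0.0849]
orientation: [-180.0, 0.0, -101.6]
force: [-4.8, -0.1, 10.6]
opening: 0.0292
```

```bash
python3 ob.py
```

```text
clock 12.55
tool_pos [0.5531 0.1582 0.0849]
orientation [-1.799751e+02  2.300000e-03 -1.015534e+02]
opening 0.0292
force [-4.8405 -0.0987 10.623 ]
moment [-0.0824  1.9705  0.0229]
```

Request:
move_arm([
  [2,0,0.03,-0.04,0,0,0],
  [2,0,0.03,-0.04,0,0,-0.02],
  [2,0,0.03,-0.04,0,0,-0.04],
  [2,0,0.03,-0.04,0,0,-0.06],
  [2,0,0.03,-0.04,0,0,-0.08],
  [2,0,0.03,-0.04,0,0,-0.1],
  [2,0,0.03,-0.04,0,0,-0.12],
  [2,0,0.03,-0.04,0,0,-0.12],
])

```text
clock: 13.55
tool_pos: [0.5537, 0.1586, 0.0851]
orientation: [-179.9, 0.0, -94.7]
force: [-0.3, -0.3, 4.4]
opening: 0.0292
```

```bash
python3 ob.py
```

```text
clock 13.55
tool_pos [0.5537 0.1586 0.0851]
orientation [-1.798948e+02  4.460000e-02 -9.465670e+01]
opening 0.0292
force [-0.2987 -0.3407  4.368 ]
moment [-0.1021  0.15    0.027 ]
```

Request:
move_arm([
  [2,0,0,0.01,0,0,-0.02],
  [2,0,0,0.01,0,0,-0.04],
  [2,0,0,0.01,0,0,-0.06],
  [2,0,0,0.01,0,0,-0.08],
  [2,0,0,0.01,0,0,-0.1],
  [2,0,0,0.01,0,0,-0.12],
  [2,0,0,0.01,0,0,-0.14],
  [2,0,0,0.01,0,0,-0.14],
])

```text
clock: 14.55
tool_pos: [0.5539, 0.1587, 0.085]
orientation: [-179.9, 0.0, -86.6]
force: [-0.3, -0.4, 5.1]
opening: 0.0293
```

```bash
python3 ob.py
```

```text
clock 14.55
tool_pos [0.5539 0.1587 0.085 ]
orientation [-1.798664e+02  4.380000e-02 -8.663410e+01]
opening 0.0293
force [-0.3049 -0.4297  5.0929]
moment [ 0.0292 -0.0489 -0.005 ]
```

Request:
move_arm([
  [2,0,0,0,0,0,-0.02],
  [2,0,0,0,0,0,-0.04],
  [2,0,0,0,0,0,-0.06],
  [2,0,0,0,0,0,-0.08],
  [2,0,0,0,0,0,-0.1],
  [2,0,0,0,0,0,-0.12],
  [2,0,0,0,0,0,-0.14],
  [2,0,0,0,0,0,-0.14],
])

```text
clock: 15.55
tool_pos: [0.554, 0.1588, 0.0851]
orientation: [-179.9, 0.0, -78.6]
force: [-0.4, 0.6, 4.9]
opening: 0.0294
```

```bash
python3 ob.py
```

```text
clock 15.55
tool_pos [0.554  0.1588 0.0851]
orientation [-1.798518e+02  2.900000e-02 -7.860990e+01]
opening 0.0294
force [-0.4492  0.5701  4.9089]
moment [ 0.0594  0.0055 -0.08  ]
```

Request:
move_arm([
  [2,0,0,0,0,0,-0.02],
  [2,0,0,0,0,0,-0.04],
  [2,0,0,0,0,0,-0.06],
  [2,0,0,0,0,0,-0.08],
  [2,0,0,0,0,0,-0.1],
  [2,0,0,0,0,0,-0.12],
  [2,0,0,0,0,0,-0.14],
  [2,0,0,0,0,0,-0.14],
])

```text
clock: 16.55
tool_pos: [0.554, 0.1587, 0.085]
orientation: [-179.9, 0.0, -70.6]
force: [0.3, -0.8, 5.3]
opening: 0.0293
```

```bash
python3 ob.py
```

```text
clock 16.55
tool_pos [0.554  0.1587 0.085 ]
orientation [-1.798546e+02  7.500000e-03 -7.059090e+01]
opening 0.0293
force [ 0.3047 -0.7552  5.3137]
moment [ 0.0971 -0.0693  0.0285]
```

Request:
move_arm([
  [2,0,0,0,0,0,-0.02],
  [2,0,0,0,0,0,-0.04],
  [2,0,0,0,0,0,-0.06],
  [2,0,0,0,0,0,-0.08],
  [2,0,0,0,0,0,-0.1],
  [2,0,0,0,0,0,-0.12],
  [2,0,0,0,0,0,-0.14],
  [2,0,0,0,0,0,-0.14],
])

```text
clock: 17.55
tool_pos: [0.5536, 0.1586, 0.0847]
orientation: [-179.9, -0.0, -62.6]
force: [1.0, 0.6, 4.4]
opening: 0.0295
```

```bash
python3 look.py 8
```

```text
clock 17.6
tool_pos [0.5536 0.1586 0.0847]
orientation [-1.799084e+02 -9.500000e-03 -6.259700e+01]
opening 0.0294
force [ 0.6785 -0.3575  5.825 ]
moment [ 0.1066 -0.2701  0.0108]
```

Request:
move_arm([
  [2,0,0,0,0,0,-0.02],
  [2,0,0,0,0,0,-0.04],
  [2,0,0,0,0,0,-0.06],
  [2,0,0,0,0,0,-0.08],
  [2,0,0,0,0,0,-0.1],
  [2,0,0,0,0,0,-0.1],
  [2,0,0,0,0,0,-0.1],
  [2,0,0,0,0,0,-0.1],
])

```text
clock: 18.6
tool_pos: [0.553, 0.1583, 0.0842]
orientation: [-180.0, -0.0, -56.9]
force: [1.0, 0.7, 4.7]
opening: 0.0295
```

```bash
python3 ob.py
```

```text
clock 18.6
tool_pos [0.553  0.1583 0.0842]
orientation [-1.799805e+02 -3.300000e-03 -5.688520e+01]
opening 0.0295
force [1.0349 0.7064 4.6654]
moment [ 0.1859 -0.4798 -0.0526]
```

View pics/s8.png

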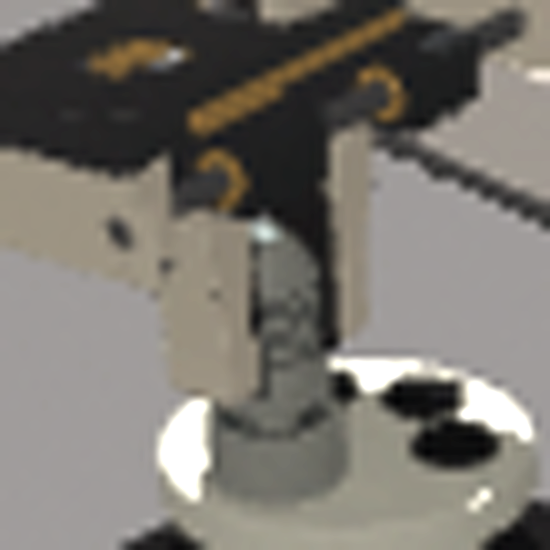

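```bash
python3 look.py 9
python3 - <<'E'
from h import *
L=[]
for n in(7,8,9):
    s=pickle.load(open(f"side{n}.pkl","rb"));L.append(cv2.convertScaleAbs(crop(s,186,132,212,170,10),alpha=1.5))
    print(proj(s,[.5535,.156,.078+.046]),proj(s,[.5535,.156,.078]),proj(s,[.5535,.156,.0725]))
cv2.imwrite("pics/cmp.png",np.hstack(L))
E
```

```text
clock 18.65
tool_pos [0.553  0.1583 0.0842]
orientation [-1.799821e+02 -3.100000e-03 -5.688400e+01]
opening 0.0295
force [0.8702 0.477  4.5278]
moment [ 0.2091 -0.4253 -0.0102]
[197.6584704  140.70754896] [198.6290935  156.03587772] [198.74186639 157.81681599]
[197.6584704  140.70754896] [198.6290935  156.03587772] [198.74186639 157.81681599]
[197.6584704  140.70754896] [198.6290935  156.03587772] [198.74186639 157.81681599]
```

View pics/cmp.png

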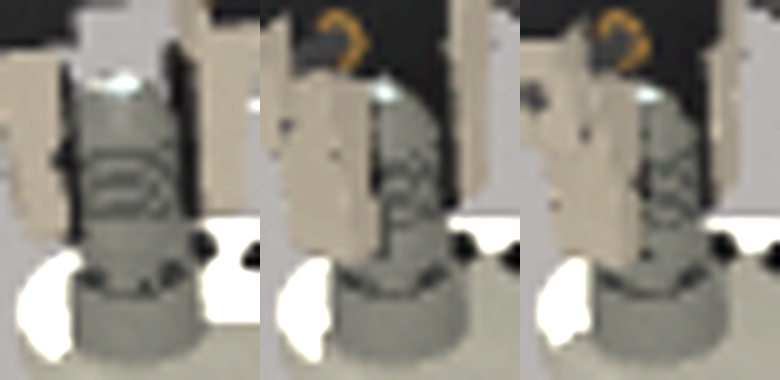

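Request:
move_arm([
  [2,0,0,0,0,0,-0.01],
  [2,0,0,0,0,0,-0.02],
  [2,0,0,0,0,0,-0.03],
  [2,0,0,0,0,0,-0.04],
  [2,0,0,0,0,0,-0.05],
  [2,0,0,0,0,0,-0.06],
  [2,0,0,0,0,0,-0.06],
  [2,0,0,0,0,0,-0.06],
])

```text
clock: 19.65
tool_pos: [0.553, 0.1586, 0.0839]
orientation: [-180.0, 0.0, -53.4]
force: [3.7, 3.5, -2.6]
opening: 0.0294
```

```bash
python3 ob.py
```

```text
clock 19.65
tool_pos [0.553  0.1586 0.0839]
orientation [-1.799748e+02  1.340000e-02 -5.342990e+01]
opening 0.0294
force [ 3.6566  3.4798 -2.5633]
moment [ 1.2622 -1.6777 -0.0465]
```

Request:
move_arm([
  [2,0,-0.05,0.03,0,0,-0.01],
  [2,0,-0.05,0.08,0,0,-0.01],
  [2,0,-0.05,0.13,0,0,-0.01],
  [2,0,-0.05,0.18,0,0,-0.01],
  [2,0,-0.05,0.23,0,0,-0.01],
  [2,0,-0.05,0.28,0,0,-0.01],
  [2,0,-0.05,0.3,0,0,-0.01],
  [2,0,-0.05,0.3,0,0,-0.01],
])

```text
clock: 20.65
tool_pos: [0.5531, 0.1585, 0.0811]
orientation: [180.0, 0.0, -52.9]
force: [1.8, 0.7, -0.3]
opening: 0.0293
```

```bash
python3 ob.py
```

```text
clock 20.65
tool_pos [0.5531 0.1585 0.0811]
orientation [ 1.799853e+02  1.300000e-03 -5.287280e+01]
opening 0.0293
force [ 1.8354  0.6691 -0.2838]
moment [ 0.6401 -0.8576  0.0011]
```

Request:
move_arm([
  [2,0,-0.03,0.03,0,0,0],
  [2,0,-0.03,0.06,0,0,0],
  [2,0,-0.03,0.09,0,0,0],
  [2,0,-0.03,0.12,0,0,0],
  [2,0,-0.03,0.15,0,0,0],
  [2,0,-0.03,0.18,0,0,0],
  [2,0,-0.03,0.2,0,0,0],
  [2,0,-0.03,0.2,0,0,0],
])

```text
clock: 21.65
tool_pos: [0.5533, 0.1585, 0.0795]
orientation: [180.0, -0.0, -52.9]
force: [-1.4, 0.1, 5.3]
opening: 0.0295
```

```bash
python3 ob.py
```

```text
clock 21.65
tool_pos [0.5533 0.1585 0.0795]
orientation [ 1.79988e+02 -6.70000e-03 -5.28697e+01]
opening 0.0295
force [-1.3511  0.1043  5.3327]
moment [-0.0119  0.6094  0.0193]
```

Request:
move_arm([
  [2,0,0.01,0,0,0,0.02],
  [2,0,0.01,0,0,0,0.04],
  [2,0,0.01,0,0,0,0.06],
  [2,0,0.01,0,0,0,0.08],
  [2,0,0.01,0,0,0,0.1],
  [2,0,0.01,0,0,0,0.12],
  [2,0,0.01,0,0,0,0.14],
  [2,0,0.01,0,0,0,0.14],
])

```text
clock: 22.65
tool_pos: [0.5534, 0.1585, 0.0793]
orientation: [-180.0, -0.0, -60.9]
force: [-2.2, -0.1, 4.5]
opening: 0.0294
```

```bash
python3 ob.py
```

```text
clock 22.65
tool_pos [0.5534 0.1585 0.0793]
orientation [-1.799999e+02 -1.160000e-02 -6.091460e+01]
opening 0.0294
force [-2.2163 -0.0733  4.4903]
moment [-0.2283  0.3631  0.033 ]
```

Request:
move_arm([
  [2,0,0.02,0,0,0,0.02],
  [2,0,0.02,0.005,0,0,0.04],
  [2,0,0.02,0.01,0,0,0.06],
  [2,0,0.02,0.015,0,0,0.08],
  [2,0,0.02,0.02,0,0,0.1],
  [2,0,0.02,0.025,0,0,0.12],
  [2,0,0.02,0.03,0,0,0.14],
  [2,0,0.02,0.03,0,0,0.14],
])

```text
clock: 23.65
tool_pos: [0.5532, 0.1584, 0.079]
orientation: [180.0, -0.0, -68.9]
force: [-1.5, -1.4, 5.6]
opening: 0.0295
```

```bash
python3 ob.py
```

```text
clock 23.65
tool_pos [0.5532 0.1584 0.079 ]
orientation [ 1.79989e+02 -1.30000e-02 -6.89432e+01]
opening 0.0295
force [-1.474  -1.4475  5.585 ]
moment [-0.3607  0.3803  0.0573]
```

Force is steady and it's sinking. I'll feed about 0.45 mm per 8°.

Request:
move_arm([
  [2,0,0.01,0.006,0,0,0.02],
  [2,0,0.01,0.012,0,0,0.04],
  [2,0,0.01,0.018,0,0,0.06],
  [2,0,0.01,0.024,0,0,0.08],
  [2,0,0.01,0.03,0,0,0.1],
  [2,0,0.01,0.036,0,0,0.12],
  [2,0,0.01,0.042,0,0,0.14],
  [2,0,0.01,0.042,0,0,0.14],
])

```text
clock: 24.65
tool_pos: [0.5531, 0.1585, 0.0785]
orientation: [-180.0, -0.0, -76.9]
force: [-0.7, -0.9, 4.5]
opening: 0.0296
```

```bash
python3 ob.py
```

```text
clock 24.65
tool_pos [0.5531 0.1585 0.0785]
orientation [-1.799986e+02 -3.500000e-03 -7.694370e+01]
opening 0.0296
force [-0.6565 -0.8985  4.4877]
moment [-0.1968  0.3441  0.0552]
```

Request:
move_arm([
  [2,0,0,0.007,0,0,0.02],
  [2,0,0,0.014,0,0,0.04],
  [2,0,0,0.021,0,0,0.06],
  [2,0,0,0.028,0,0,0.08],
  [2,0,0,0.035,0,0,0.1],
  [2,0,0,0.042,0,0,0.12],
  [2,0,0,0.048,0,0,0.14],
  [2,0,0,0.048,0,0,0.14],
])

```text
clock: 25.65
tool_pos: [0.5531, 0.1585, 0.078]
orientation: [180.0, -0.0, -85.0]
force: [-1.0, -0.5, 5.3]
opening: 0.0292
```

```bash
python3 ob.py
```

```text
clock 25.65
tool_pos [0.5531 0.1585 0.078 ]
orientation [ 1.79998e+02 -1.00000e-04 -8.49561e+01]
opening 0.0292
force [-1.0447 -0.477   5.2564]
moment [-0.1055  0.4471 -0.0208]
```

Request:
move_arm([
  [2,0,0,0.007,0,0,0.02],
  [2,0,0,0.014,0,0,0.04],
  [2,0,0,0.021,0,0,0.06],
  [2,0,0,0.028,0,0,0.08],
  [2,0,0,0.035,0,0,0.1],
  [2,0,0,0.042,0,0,0.12],
  [2,0,0,0.048,0,0,0.14],
  [2,0,0,0.048,0,0,0.14],
])

```text
clock: 26.65
tool_pos: [0.5532, 0.1585, 0.0776]
orientation: [-180.0, 0.0, -93.0]
force: [-1.1, -0.0, 3.4]
opening: 0.0296
```

```bash
python3 ob.py
```

```text
clock 26.65
tool_pos [0.5532 0.1585 0.0776]
orientation [-1.799952e+02  1.600000e-03 -9.297780e+01]
opening 0.0296
force [-1.087  -0.0469  3.3689]
moment [-0.0462  0.2973 -0.0473]
```

Request:
move_arm([
  [2,0,0,0.01,0,0,0.02],
  [2,0,0,0.02,0,0,0.04],
  [2,0,0,0.027,0,0,0.06],
  [2,0,0,0.034,0,0,0.08],
  [2,0,0,0.041,0,0,0.1],
  [2,0,0,0.048,0,0,0.12],
  [2,0,0,0.055,0,0,0.14],
  [2,0,0,0.055,0,0,0.14],
])

```text
clock: 27.65
tool_pos: [0.5532, 0.1586, 0.0772]
orientation: [-180.0, 0.0, -101.0]
force: [-0.6, -0.9, 6.0]
opening: 0.029
```

```bash
python3 ob.py
```

```text
clock 27.65
tool_pos [0.5532 0.1586 0.0772]
orientation [-1.799849e+02  9.100000e-03 -1.009947e+02]
opening 0.029
force [-0.5989 -0.8898  5.9535]
moment [-0.1067  0.4226 -0.0347]
```

Request:
move_arm([
  [2,0,0,0,0,0,0.02],
  [2,0,0,0,0,0,0.04],
  [2,0,0,0,0,0,0.06],
  [2,0,0,0.005,0,0,0.08],
  [2,0,0,0.01,0,0,0.09],
  [2,0,0,0.01,0,0,0.09],
  [2,0,0,0.01,0,0,0.09],
  [2,0,0,0.01,0,0,0.09],
])

```text
clock: 28.65
tool_pos: [0.5534, 0.1587, 0.0772]
orientation: [-180.0, 0.0, -106.1]
force: [-0.3, -0.8, 6.3]
opening: 0.0292
```

```bash
python3 look.py 10;python3 - <<'E'
from h import *
s=pickle.load(open(f"side10.pkl","rb"));cv2.imwrite("pics/d10.png",cv2.convertScaleAbs(crop(s,182,132,222,172,14),alpha=1.5))
E
```

```text
clock 28.7
tool_pos [0.5535 0.1587 0.0772]
orientation [-1.799655e+02  2.610000e-02 -1.061285e+02]
opening 0.0292
force [ 0.2883 -1.7188  5.8201]
moment [-0.0725  0.2439  0.0412]
```

View pics/d10.png

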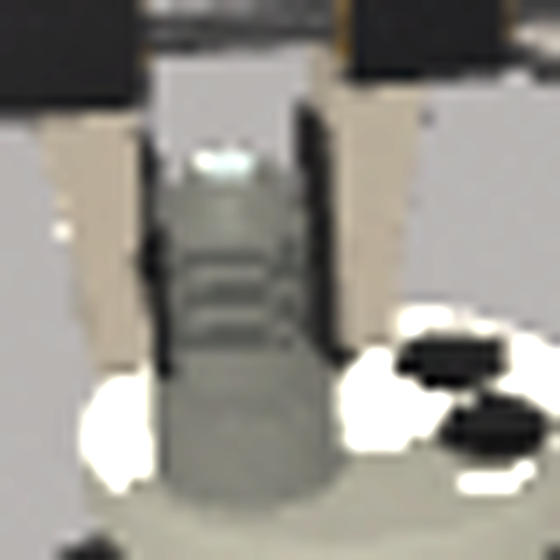

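Request:
move_arm([
  [2,0,0,0.005,0,0,0.01],
  [2,0,0,0.01,0,0,0.02],
  [2,0,0,0.01,0,0,0.03],
  [2,0,0,0.01,0,0,0.04],
  [2,0,0,0.01,0,0,0.05],
  [2,0,0,0.01,0,0,0.05],
  [2,0,0,0.01,0,0,0.05],
  [2,0,0,0.01,0,0,0.05],
])

```text
clock: 29.7
tool_pos: [0.5536, 0.1588, 0.0772]
orientation: [-180.0, 0.0, -109.0]
force: [-1.2, -1.2, 5.8]
opening: 0.0292
```

```bash
python3 ob.py
```

```text
clock 29.7
tool_pos [0.5536 0.1588 0.0772]
orientation [-1.799557e+02  3.770000e-02 -1.089924e+02]
opening 0.0292
force [-1.2107 -1.1812  5.814 ]
moment [-0.0556  0.2039  0.0413]
```

Request:
move_arm([
  [2,0,0,-0.06,0,0,0],
  [2,0,0,-0.06,0,0,0],
  [5,0,0,-0.06,0,0,0],
  [5,0,0,-0.06,0,0,0],
  [5,0,0,-0.06,0,0,0],
  [5,0,0,-0.06,0,0,0],
  [5,0,0,-1.5,0,0,0],
  [5,0,0,-4,0,0,0],
])

```text
clock: 30.7
tool_pos: [0.5528, 0.1583, 0.1173]
orientation: [179.9, -0.1, -109.0]
force: [0.8, -0.0, 0.4]
opening: 0.0499
```

Request:
move_arm([
  [5,0,0,-4,0,0,0],
  [5,0,0,-8,0,0,0],
  [5,5,0,-10,0,0,0],
  [5,10,0,-10,0,0,0],
  [5,15,0,-10,0,0,0],
  [5,20,0,-10,0,0,0],
  [5,25,0,-10,0,0,0],
  [5,25,0,-10,0,0,0],
])

```text
clock: 31.7
tool_pos: [0.4705, -0.0801, 0.218]
orientation: [-179.9, 0.0, -109.2]
force: [0.3, -0.5, 0.1]
opening: 0.0498
```

```bash
python3 look.py 11;python3 - <<'E'
from plant import cams
from h import *
s=pickle.load(open("side11.pkl","rb"));t=cams.snapshot("top")
A=cv2.convertScaleAbs(crop(s,175,130,225,180,8),alpha=1.4);B=cv2.resize(t["frame"][:,:,::-1],(533,400))[:,60:460]
cv2.imwrite("pics/d11.png",np.hstack([A,B]))
S0=pickle.load(open("side0.pkl","rb"));cv2.imwrite("pics/d12.png",cv2.resize(s["frame"][:,:,::-1],(800,600)))
E
```

```text
clock 31.75
tool_pos [ 0.4713 -0.079   0.218 ]
orientation [-1.799083e+02  5.000000e-02 -1.091677e+02]
opening 0.0502
force [-0.3971  0.3152  0.1931]
moment [ 0.1141 -0.0602 -0.0123]
```

View pics/d11.png

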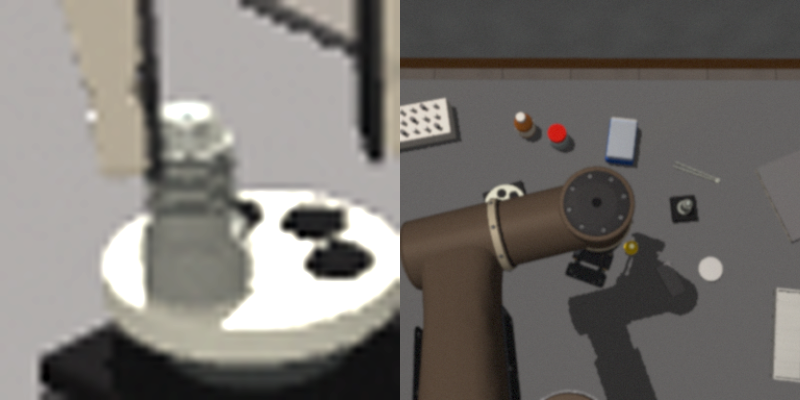

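View pics/d12.png

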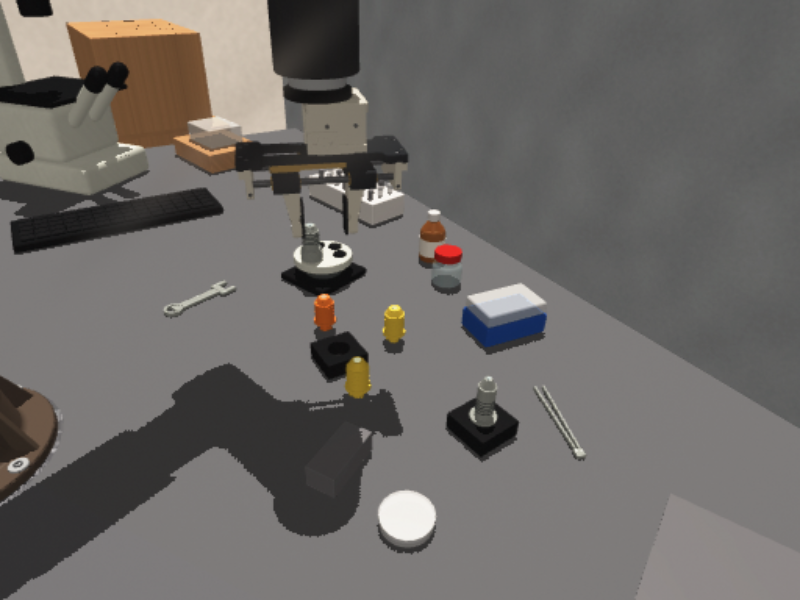

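The objective stands upright in the port at side pixel (310,240), with its shoulder flush on the boss. The block at (339,350) is empty and everything else is where it was. The arm is clear, so I'm handing the job in.

```bash
python3 -c "
from plant import job
print(job.close_job())"
```

```text
the job is handed in; nothing more can be done
None
```

The short, thick objective is screwed into the open port with its shoulder home, and I handed the job in at about 32 s with the gripper well clear.

- **Fitting:** on the way in the lugs first caught on the boss rim, at up to about 15 N. I backed off, shifted about 3 mm and went in cleanly.
- **Turning back:** contact came at the crest height. Pressing with about 5 N, I turned it backward about 48° until it dropped to the 2.5 mm step.
- **Turning forward:** I then turned it forward about 56°, pressing with 3 to 6 N. It came down 2.3 mm and stayed level over the last 8°, with no torque building up against a stop.

**Last checks:**
- The last side picture shows the objective upright, with no visible gap between shoulder and boss.
- Its parking block is empty, and the other items in view look unmoved. The top picture was partly hidden by the arm.
- The 2.3 mm is slightly less than the nominal 2.5 mm, which I put down to grip slip or reading error because it had stopped sinking.
- The brief contact on the rim, and about 10 N when first landing on the crests, were above the suggested 2 to 8 N.

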